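# Clip the sampling tube into its holder and park its tip against the hidden stop

## Robot

A 7-joint arm with a two-finger parallel gripper is mounted at the origin on the work surface. World frame = base frame: x ahead of the robot, y to its left, z up, the work surface at z = 0. Lengths are in m, angles in rad, forces in N, time in s.
With the tool pointing down it reaches from about 0.4 to 0.85 m from the base axis. Payload 10.4 kg.
Tool frame: the origin (TCP) lies between the finger pads; the fingertips stand manip.tcp_to_tips ahead of it and the grasp point (between the pads) lies 2 mm behind it (manip.tcp_to_tips is the distance from the TCP to the fingertips, in m); y points along the fingers, z is the direction in which the jaws open and shut, and the axes are right-handed (so a half turn about y gives the same grasp; the last joint's range is limited). The gripper opens to 85 mm and grips with 20 to 120 N. Pads are 22 mm wide; open, the fingers measure 114 mm over their backs; the gripper's body (76 mm by 85 mm) begins 54 mm behind the grasp point. The pads swing forward as they close: fully open they stand 13 mm farther back than shut.
Start: joints at [-1.354, 0.332, -0.065, 1.46, 0.022, 1.35, -0.088], TCP at [0.148, 0.607, 0.248] pointing down, gripper open.
Joint ranges: [-2.6, 2.6], [-0.5, 2.12], [-1.47, 1.34], [0.16, 2.42], [-1.27, 4.41], [0.06, 2.06], [-2.6, 2.6]. Speed limits (rad/s): [2.22, 2.22, 2.79, 2.79, 3.14, 3.14, 3.14].

## Interface

Orientations are given as a unit quaternion [x, y, z, w].
In Python, from workcell import manip gives the robot as it stands. The module is installed in compiled form; this text tells all that it offers.
- The arm moves only by the tool move_arm, never from a script. Its argument "increments" is a list of rows, each an object with "offset": the shift along the tool's x, y, z in m, a list of three; "yaw": the turn about the tool's y in degrees; "jaw": the closure in counts, from 0 (fully open) to 255 (shut). In form: [{"offset": [tx, ty, tz], "yaw": yaw, "jaw": jaw}, ...]. A call has 1 to 10 rows; each row is the pose to reach, as a shift and turn from the pose measured when the call began, along the tool's axes at that moment; what a row does not reach only later rows make up. A row lasts 1/12 s, in which the tool goes at most 41.7 mm and 7.16 degrees, less where a joint would pass 70% of its speed; a pose out of reach is approached as far as the arm can. A call with a gripper value outside its range is refused whole. The fingers move at their own pace and stop on an object; "squeeze" is the grip in N (left out, the last holds). Time passes only in rows, so rows that repeat a pose let the fingers close. It gives the time, the measured TCP pose, the force and the opening at its end, in the units of the state.
- manip.get_obs(): the state, without advancing time (a new reading comes with each control period).
- manip.camera(name): name is "side" or "top"; returns a dict with "pixels" (480x640x3 uint8, red, green, blue), "depth" (480x640 float32, m along the optical axis (not along the pixel's ray), 0 where there is no reading), "intrinsics" (3x3 intrinsics, pixels), "D" ([k1, k2, p1, p2, k3] as OpenCV has them; the pictures are not rectified), "R" (3x3) and "t" (3): a world point X has camera coordinates R X + t. Camera axes: x right, y down, z forward; pixel columns grow to the right and rows downward; lengths in m; the calibration is good to about 2 mm. A picture is of the moment at which its call begins.
- manip.hand_in(): hands the job in, once; it reports no verdict.
Trained networks look in a picture, given as the dict that the camera call returned (one of the last four; its "shot" number tells which), for a name from the list of things; names that differ only in an ending like _2 or _b are one class to them, and where a whole thing is asked for, a point or a joint stands for the part that bears it (a point fixed in the world has none). Each returns a list of dicts, best first, with "confidence" (0 to 1); they miss things now and then, are a little off and sometimes report something else, mostly with a low value. They report only what shows in the picture. A call takes as long as a camera call.
- manip.recognise(picture, query): "bbox" ([left, top, right, bottom] in pixels, round what is visible of it).
- manip.spot_point(picture, query): "centre" ([column, row] in pixels: a listed point, or the origin of a listed thing).
The state is a dict: "clock": time; "joint_pos": joint angles; "joint_velocities": joint speeds; "tau": joint torques, N m; "position": TCP position; "ee_rot": TCP orientation; "ft_force": force on the tool from outside, world axes, zero at the start; "torque": the same for the moment, N m; "grip_width": opening from 0.0 (shut) to 1.0 (fully open).
Only numpy, scipy, OpenCV 4.12 (cv2) and the standard library are available. Lean on these libraries where they do the work, as an engineer would, in place of code of your own. Each camera call takes 0.05 s, during which the arm holds its last target. There are 200 camera calls.

## Task

Take the sampling tube off its white drying rest and snap it down sideways into both spring clips of the holder, narrow tip towards the hood but still outside it. Then slide it along in the clips until the tip meets the stop hidden under the hood: feel for the stop gently and do not push it out of its setting, nor force the tube hard against the holder. Leave the tube fully home in both clips, with its tip against the stop, let go of it, and do not disturb the tins and the spoon cup.

Things in the scene. Friction and masses are not known exactly. Their poses are not given: they have to be found in the camera images.
- tube: Steel sampling tube, 20 mm thick, about 0.2 kg. Origin on its axis; +x runs along the axis to the tip. 20 mm in diameter from x = -95 to +85 mm, then a narrow tip 14 mm in diameter to +95 mm; black end cap 30 mm in diameter from -103 to -95 mm. Starts level on the rest, axis 48 mm above the table. Take it near its origin; its roll about its axis does not matter.
- tube_tip (a point): Centre of the tube's tip face, 95 mm along the tube's +x from its origin.
- rest: White plastic drying rest, fixed. Origin on the table under its middle; x along the lying tube. Base 150 x 70 x 8 mm; two V-notched posts 12 mm long at x = -50 and +50 mm, 48 mm high, carry the tube; between them only the base lies below it.
- holder: Grey holder with steel hood, fixed. Origin on the table midway between its two clips; x along the clips towards the hood, z up. Base plate 90 mm wide, 8 mm thick, from x = -85 to +137 mm; between the clips nothing else lies below the tube. The tube is laid in with its tip at x = 73 to 85 mm, outside the hood, then slid along +x. Pressing the tube with over 45 N (90 N of contact in all) is too hard.
- seat (a point): Point on the axis of the seated tube midway between the clips, 48 mm above the holder's origin; axes as the holder's. A seated tube lies level along this x axis.
- clip_front (a point): Front C-shaped spring clip at holder x = 55 mm, at seated axis height (48 mm). 12 mm long, open upwards, mouth flared to 38 mm wide at 64 mm above the table. The tube rests on its lips at about 62 mm axis height; pressed straight down it spreads them, passes and bottoms on a rigid V seat. Both clips together take 8 to 20 N; sliding along then takes 2 to 6 N, up to 18 N while the hand presses.
- clip_rear (a point): Rear clip, the same, at holder x = -55 mm.
- hood_mouth (a point): Centre of the hood's mouth at holder x = 86 mm, 48 mm above the table. The hood is a steel tunnel to x = 132 mm, 34 mm wide, 66 mm high, bore 28 mm wide, roof 14.5 mm above the seated axis. Inside, a flat stop faces the tip somewhere between x = 90 and 124 mm: not measured, to be felt. It is held by friction and gives way at about 15 N; it must not be pushed along by over 2 mm.
- gold_tin: Bystander: flat gold-coloured tin, 86 mm in diameter, 32 mm high, origin under its middle.
- blue_tin: Bystander: flat blue tin with a gold band, 86 mm in diameter, 32 mm high, origin under its middle.
- spoon_cup: Bystander: steel cup of spoons, 76 mm in diameter, 122 mm high with the spoons, origin under its middle.

How it is judged:
On the way:
1. the tube is snapped fully home in both clips with its tip still outside the hood (z of tube in the frame of holder between 0.046 and 0.05 m and y of tube in the frame of holder between -0.002 and 0.002 m and angle between the x axis of tube and the x axis of holder, either way round below 0.03 rad and x of tube_tip in the frame of holder between 0.068 and 0.088 m), for 0.2 s.
At the end, for the whole second after the job is handed in: The tube lies home in both clips (axis within 2 mm in height and sideways and 0.03 rad of the seat line), its tip face within 2 mm of the hidden stop's face, at rest and released (z of tube in the frame of holder between 0.046 and 0.05 m and y of tube in the frame of holder between -0.002 and 0.002 m and angle between the x axis of tube and the x axis of holder, either way round below 0.03 rad and x of tube_tip in the frame of stop_face above -0.002 m and linear speed of tube below 0.01 m/s); the robot touches nothing.
It fails at once if the stop is pushed more than 2 mm out of its setting (distance of stop_face from where it was at the start of the episode above 0.002 m).
It fails at once if the tube is forced against the holder with more than 90 N of contact force in all (contact force between tube and holder above 90 N).
It fails at once if the gold tin is disturbed by more than 30 mm (distance of gold_tin from where it was at the start of the episode above 0.03 m).
It fails at once if the blue tin is disturbed by more than 30 mm (distance of blue_tin from where it was at the start of the episode above 0.03 m).
It fails at once if the spoon cup is disturbed by more than 30 mm (distance of spoon_cup from where it was at the start of the episode above 0.03 m).
It also fails if it takes over 64 s, if anything falls off the work surface, if the arm or the gripper's body presses on something with over 40 N, if the wrist force passes 120 N, or if a joint passes its speed limit or range.

## Working session

There is one attempt and no reset: what is moved stays moved. The work goes in short steps, Python scripts to look and compute and a tool call to move; the robot and the scene stay as the last step left them, time stands still between calls to the robot, and variables do not carry over. Pictures are saved under pics/ and viewed, about 8 in all and at most 12, crops included, and the job is handed in when it is done.

Besides the shell and the picture viewer there is one more tool, called after "Call:" as name([rows], argument=value, ...), one row to a line, values as JSON. move_arm: Moves the arm, as the interface text tells. Its arguments: {"type":"object","properties":{"increments":{"type":"array","items":{"type":"object","properties":{"offset":{"type":"array","items":{"type":"number"}},"yaw":{"type":"number"},"jaw":{"type":"number"}}}},"squeeze":{"type":"number"}},"required":["increments"]}

```bash
mkdir -p pics; cat > h.py <<'E'
import numpy as np, cv2
from workcell import manip
def ray(p,uv):
    n=cv2.undistortPoints(np.array([[uv]],float),p["intrinsics"],np.array(p["D"],float))[0,0]
    R=np.array(p["R"]);t=np.array(p["t"])
    return -R.T@t, R.T@np.array([n[0],n[1],1.])
def atz(p,uv,z):
    c,d=ray(p,uv); return c+d*(z-c[2])/d[2]
def tri(a,ua,b,ub):
    c1,d1=ray(a,ua);c2,d2=ray(b,ub)
    s=np.linalg.lstsq(np.c_[d1,-d2],c2-c1,rcond=None)[0]
    x,y=c1+s[0]*d1,c2+s[1]*d2
    return (x+y)/2,np.linalg.norm(x-y)
E
python3 - <<'E'
from h import *
np.set_printoptions(precision=4,suppress=True)
o=manip.get_obs(); print({k:np.round(v,4) for k,v in o.items()}, manip.tcp_to_tips)
T=manip.camera("top");S=manip.camera("side")
for n,p in(("top",T),("side",S)):
    cv2.imwrite(f"pics/{n}0.png",p["pixels"][:,:,::-1])
    print(n,"cam at",-np.array(p["R"]).T@p["t"])
for q,z in dict(tube=.048,tube_tip=.048,rest=0,holder=0,seat=.048,clip_front=.048,clip_rear=.048,hood_mouth=.048,gold_tin=0,blue_tin=0,spoon_cup=0).items():
    u=[manip.spot_point(p,q)[:1] for p in(T,S)]
    print(q,[(np.round(a[0]["centre"]),round(a[0]["confidence"],2),atz(p,a[0]["centre"],z)) for a,p in zip(u,(T,S)) if a])
    if all(u): print("   tri",*tri(T,u[0][0]["centre"],S,u[1][0]["centre"]))
E
```

```text
{'clock': np.float64(0.0), 'joint_pos': array([-1.3536,  0.3329, -0.0647,  1.461 ,  0.0216,  1.3499, -0.0885]), 'joint_velocities': array([-0.0006, -0.0001,  0.0011, -0.0008, -0.0006,  0.0002, -0.0011]), 'tau': array([ -0.    , -62.5469,   0.049 , -39.1598,   0.0162,   0.0102,
         0.    ]), 'position': array([0.1484, 0.6068, 0.2475]), 'ee_rot': array([ 0.7025, -0.0846,  0.0845, -0.7015]), 'ft_force': array([ 0.3537,  0.5458, -0.95  ]), 'torque': array([ 0.0315, -0.0539, -0.0062]), 'grip_width': np.float64(1.0014)} 0.017
top cam at [0.4844 0.019  1.2034]
side cam at [ 0.4312 -0.6851  0.6571]
tube [(array([222., 224.]), 0.59, array([0.5027, 0.182 , 0.048 ]))]
tube_tip [(array([207., 203.]), 0.97, array([0.4837, 0.2629, 0.048 ]))]
rest [(array([246., 321.]), 0.85, array([0.4982, 0.1762, 0.    ])), (array([225., 243.]), 0.92, array([0.5034, 0.1831, 0.    ]))]
   tri [0.5004 0.1752 0.0061] 0.00464647204918076
holder [(array([436., 306.]), 0.58, array([ 0.5201, -0.2038,  0.    ])), (array([282., 396.]), 0.78, array([ 0.523 , -0.2073,  0.    ]))]
   tri [ 0.5219 -0.2047 -0.0035] 0.0032
[... 665 characters left out ...]
 ])), (array([279., 373.]), 0.31, array([ 0.523 , -0.2018,  0.048 ]))]
   tri [ 0.5292 -0.1286 -0.0434] 0.015079671634439235
gold_tin [(array([407., 193.]), 0.97, array([ 0.7524, -0.1549,  0.    ])), (array([411., 336.]), 0.67, array([ 0.7545, -0.1533,  0.    ]))]
   tri [ 0.7527 -0.1549  0.002 ] 0.0015303924623679688
blue_tin [(array([350., 182.]), 0.72, array([ 0.7781, -0.0373,  0.    ])), (array([391., 286.]), 0.76, array([ 0.7712, -0.0317,  0.    ]))]
   tri [ 0.7731 -0.036   0.0043] 0.007868289884162957
spoon_cup [(array([252., 197.]), 0.78, array([0.7515, 0.1636, 0.    ])), (array([344., 225.]), 0.77, array([0.7519, 0.173 , 0.    ]))]
   tri [0.7489 0.1628 0.0078] 0.0016661240477385446
```

View pics/top0.png

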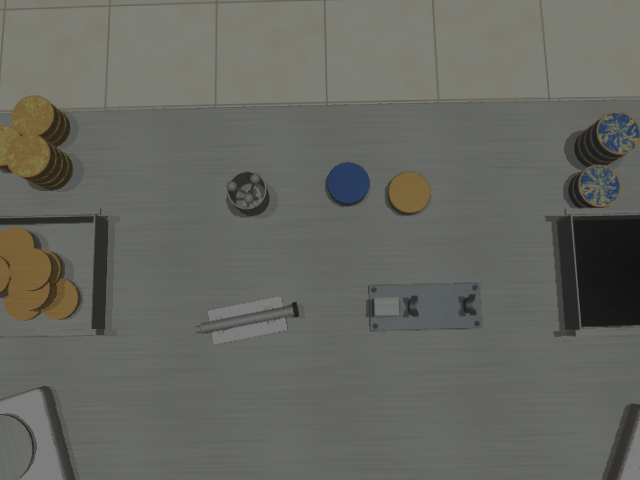

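View pics/side0.png

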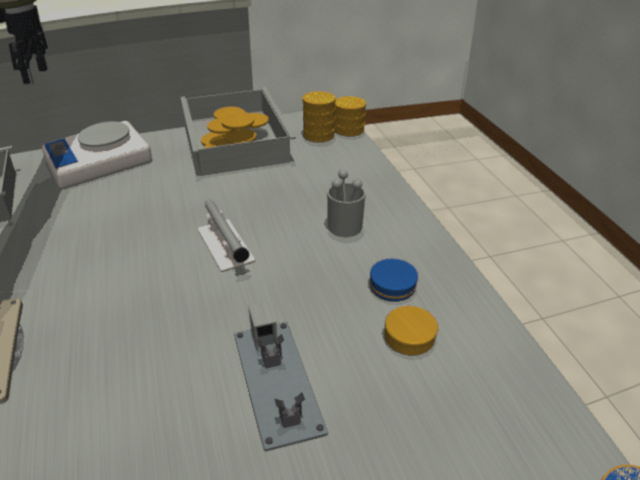

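The top view shows the tube with its tip at about (198,328) and its cap at (297,310). The holder spans (368–481, 283–330), with the hood at (372–400) and the clips near 411 and 467. In the side view the tube's cap is at (241,254), the hood at (263,330) and the rear clip at (290,410). Both axes run roughly along world y, with tip and hood towards +y. Next I'll refine the poses using depth.

```bash
cat >> h.py <<'E'
def cloud(p):
    d=p["depth"];h,w=d.shape
    g=np.stack(np.meshgrid(np.arange(w),np.arange(h)),-1).reshape(-1,1,2).astype(float)
    n=cv2.undistortPoints(g,p["intrinsics"],np.array(p["D"],float)).reshape(h,w,2)
    c=np.dstack([n,np.ones((h,w))])*d[...,None]
    return (c-np.array(p["t"]))@np.array(p["R"])
E
python3 - <<'E'
from h import *
np.set_printoptions(precision=4,suppress=True)
T=manip.camera("top");S=manip.camera("side")
for n,p in(("top",T),("side",S)):
    X=cloud(p); x,y,z=X[...,0],X[...,1],X[...,2]; ok=p["depth"]>0
    tb=ok&(abs(x-.5)<.1)&(y>0)&(y<.32)&(abs(z)<.01); print(n,"table z",np.median(z[tb]))
    m=ok&(abs(x-.5)<.1)&(y>0.03)&(y<.32)&(z>.025)&(z<.075)
    P=X[m]; 
    l=cv2.fitLine(P[:,:2].astype(np.float32),cv2.DIST_HUBER,0,.01,.01).ravel(); d=l[:2]*np.sign(l[1])
    s=(P[:,:2]-l[2:])@d
    print(" tube n",len(P),"dir",d,"ang from y",np.degrees(np.arctan2(-d[0],d[1])),"ends",s.min(),s.max(),l[2:]+d*s.min(),l[2:]+d*s.max(),"zmax",np.percentile(P[:,2],98))
    m=ok&(abs(x-.52)<.09)&(y>-.35)&(y<-.03)&(z>.004)&(z<.08)
    P=X[m]; r=cv2.minAreaRect(P[:,:2].astype(np.float32)); print(" holder",len(P),r,"plate z",np.median(P[:,2]))
    Q=P[P[:,2]>.03]
    for a,b in((-.14,-.03),(-.2,-.14),(-.32,-.22)):
        k=(Q[:,1]>a)&(Q[:,1]<b); q=Q[k]
        if len(q): print("  part",len(q),q.min(0),q.max(0),np.median(q,0))
img=np.hstack([cv2.resize(T["pixels"][270:345,185:310],None,fx=4,fy=4,interpolation=cv2.INTER_CUBIC)])
im2=cv2.resize(T["pixels"][270:345,360:485],None,fx=4,fy=4,interpolation=cv2.INTER_CUBIC)
cv2.imwrite("pics/crop1.png",np.vstack([img,im2])[:,:,::-1])
for q in("holder","rest","clip_front","clip_rear","hood_mouth","tube","tube_tip"):
    print(q,[(np.round(a["centre"],1),round(a["confidence"],2)) for a in manip.spot_point(T,q)[:2]],[(np.round(a["centre"],1),round(a["confidence"],2)) for a in manip.spot_point(S,q)[:2]])
E
```

```text
top table z 0.0008270551976692243
 tube n 1164 dir [-0.1646  0.9864] ang from y 9.476065 ends -0.096495111288346 0.10171322724220197 [0.5181 0.0718] [0.4854 0.2673] zmax 0.06245254315634567
 holder 5317 ((0.5195579528808594, -0.19009190797805786), (0.31960079073905945, 0.17923009395599365), 89.93090057373047) plate z 0.008621000192021893
  part 476 [ 0.5025 -0.1201  0.034 ] [ 0.5365 -0.0735  0.0713] [ 0.5194 -0.0948  0.0653]
  part 146 [ 0.5028 -0.157   0.0307] [ 0.5391 -0.144   0.0669] [ 0.521 -0.15   0.057]
  part 146 [ 0.5024 -0.2663  0.0305] [ 0.5403 -0.2533  0.0661] [ 0.5206 -0.2588  0.0559]
side table z 0.0018695089524149518
 tube n 896 dir [-0.1876  0.9822] ang from y 10.812898 ends -0.09790736534446347 0.10176243282402617 [0.5181 0.0683] [0.4807 0.2644] zmax 0.06343695875125605
 holder 7989 ((0.5192195773124695, -0.19104154407978058), (0.17833565175533295, 0.3180062174797058), 0.6042795777320862) plate z 0.009738389600335353
  part 820 [ 0.5042 -0.1228  0.0304] [ 0.5392 -0.0728  0.0695] [ 0.5209 -0.1079  0.0658]
  part 337 [ 0.5023 -0.1588  0.03  ] [ 0.5419 -0.1442  0.0666] [ 0.5225 -0.1548  0.0435]
  part 402 [ 0.5037 -0.269   0.0302] [ 0.5418 -0.2541  0.0664] [ 0.525  -0.2644  0.0446]
holder [(array([435.6, 309.5]), 0.69), (array([245.6, 317.4]), 0.23)] [(array([278.8, 397.5]), 0.69)]
rest [(array([247.9, 319.8]), 0.86)] [(array([224.1, 244.8]), 0.74), (array([408.5, 334. ]), 0.21)]
clip_front [] [(array([270.3, 347.9]), 0.79)]
clip_rear [(array([468.2, 304.9]), 0.57)] [(array([292.5, 405.2]), 0.64)]
hood_mouth [(array([396.5, 306.7]), 0.72)] [(array([265. , 332.9]), 0.66)]
tube [(array([245.7, 318.3]), 0.92)] [(array([222.6, 222.2]), 0.79), (array([281.8, 398.2]), 0.38)]
tube_tip [(array([195., 329.]), 0.76)] [(array([205.1, 204.2]), 0.56)]
```

View pics/crop1.png

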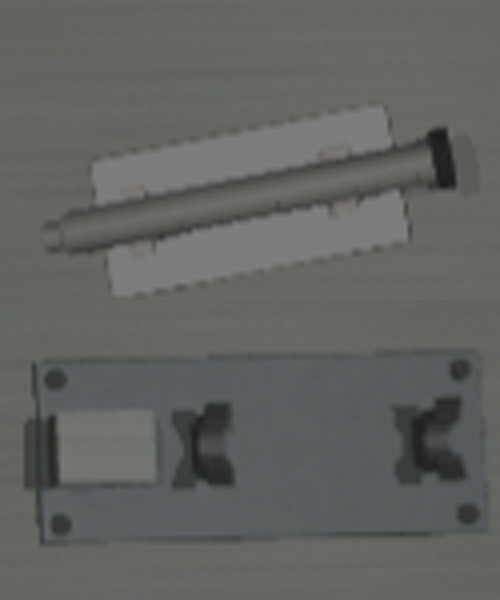

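```bash
python3 - <<'E'
from h import *
np.set_printoptions(precision=4,suppress=True)
Ts=[manip.camera("top") for _ in range(3)]+[manip.camera("side")]
T=Ts[0]
sc=[atz(T,(360+u/4-.4,270+v/4-.4),.008) for u,v in((55,379),(61,525),(459,369),(468,513))]
print("screws",sc,"mean",np.mean(sc,0)); d=(sc[0]+sc[1]-sc[2]-sc[3])/2; print("ang",np.degrees(np.arctan2(-d[0],d[1])))
for p in Ts:
    X=cloud(p); ok=p["depth"]>0
    m=ok&(abs(X[...,0]-.52)<.07)&(X[...,1]>-.34)&(X[...,1]<-.04)&(X[...,2]>.0055)&(X[...,2]<.014)
    m=cv2.morphologyEx(m.astype(np.uint8),cv2.MORPH_OPEN,np.ones((5,5)))
    n,lab,st,_=cv2.connectedComponentsWithStats(m); i=1+np.argmax(st[1:,4])
    P=X[(lab==i)][:,:2].astype(np.float32); r=cv2.minAreaRect(P); print("plate",len(P),r)
    for a,b,lo in((-.2,-.13,.058),(-.3,-.22,.058),(-.128,-.06,.06)):
        k=ok&(abs(X[...,0]-.52)<.05)&(X[...,1]>a)&(X[...,1]<b)&(X[...,2]>lo)&(X[...,2]<.08)
        Q=X[k]; print("   ",len(Q),(np.percentile(Q,4,axis=0)+np.percentile(Q,96,axis=0))/2)
E
```

```text
screws [array([ 0.4096, -0.0736,  0.008 ]), array([ 0.3397, -0.0744,  0.008 ]), array([ 0.4101, -0.2719,  0.008 ]), array([ 0.3411, -0.2726,  0.008 ])] mean [ 0.3751 -0.1731  0.008 ]
ang 0.26491438343148727
plate 172 ((0.5362645387649536, -0.23957091569900513), (0.04471685364842415, 0.026502124965190887), 17.374324798583984)
    56 [ 0.5209 -0.1507  0.0622]
    56 [ 0.5213 -0.2594  0.0622]
    444 [ 0.5201 -0.0965  0.0656]
plate 111 ((0.5428640246391296, -0.2324204295873642), (0.030073992908000946, 0.02432982623577118), 82.54191589355469)
    70 [ 0.5209 -0.1508  0.0621]
    59 [ 0.5213 -0.2595  0.0617]
    445 [ 0.52   -0.0965  0.0658]
plate 148 ((0.5420188903808594, -0.21908573806285858), (0.026651635766029358, 0.03212035074830055), 89.7679214477539)
    66 [ 0.5209 -0.1507  0.0621]
    61 [ 0.5213 -0.2595  0.0618]
    444 [ 0.52   -0.0964  0.0659]
plate 5700 ((0.5225064754486084, -0.18078547716140747), (0.09085369110107422, 0.22349047660827637), 0.05095282196998596)
    97 [ 0.5221 -0.1517  0.0614]
    128 [ 0.5228 -0.2613  0.0619]
    529 [ 0.5214 -0.098   0.0663]
```

```bash
cat >> h.py <<'E'
from scipy.spatial.transform import Rotation as Ro
def plan(target,ax_deg):
    """offset in tool axes and yaw so tool x is along the line at ax_deg from world +y (ccw), either way"""
    o=manip.get_obs(); R=Ro.from_quat(o["ee_rot"]); M=R.as_matrix()
    off=M.T@(np.array(target)-o["position"])
    best=[]
    for s in(1,-1):
        a=np.radians(ax_deg); d=s*np.array([-np.sin(a),np.cos(a),0])
        l=M.T@d; best.append(np.degrees(np.arctan2(-l[2],l[0])))
    print("clk %.2f pos"%o["clock"],np.round(o["position"],4),"q",np.round(o["ee_rot"],4),"F",np.round(o["ft_force"],1),"w %.3f"%o["grip_width"])
    print("tool axes (cols)\n",np.round(M,3),"\noffset",np.round(off,4),"yaw options",np.round(best,2),"joints",np.round(o["joint_pos"],2))
E
python3 -c "
from h import *
plan([.501,.1735,.15],10)"
```

```text
clk 2.20 pos [0.1484 0.6071 0.2483] q [-0.702   0.0846 -0.0846  0.7021] F [ 1.1 -0.4 -0.3] w 1.002
tool axes (cols)
 [[ 0.971 -0.     0.238]
 [-0.238  0.     0.971]
 [-0.    -1.     0.   ]] 
offset [ 0.4455  0.0983 -0.3375] yaw options [-113.74   66.26] joints [-1.35  0.33 -0.06  1.46  0.02  1.35 -0.09]
```

Call:
move_arm([
  {"offset":[0.03,0.006,-0.022],"yaw":6},
  {"offset":[0.06,0.012,-0.045],"yaw":12},
  {"offset":[0.09,0.018,-0.068],"yaw":18},
  {"offset":[0.12,0.024,-0.091],"yaw":24},
  {"offset":[0.15,0.03,-0.114],"yaw":30},
  {"offset":[0.18,0.036,-0.136],"yaw":36},
  {"offset":[0.21,0.042,-0.159],"yaw":42},
  {"offset":[0.24,0.048,-0.182],"yaw":48},
  {"offset":[0.27,0.054,-0.205],"yaw":54},
  {"offset":[0.3,0.06,-0.227],"yaw":60},
])

```text
invalid input at $.increments[0]: expected keys offset, yaw, jaw
```

```bash
python3 -c "
from h import *
plan([.501,.1735,.15],10)"
```

```text
clk 2.20 pos [0.1484 0.6071 0.2483] q [-0.702   0.0846 -0.0846  0.7021] F [ 1.1 -0.4 -0.3] w 1.002
tool axes (cols)
 [[ 0.971 -0.     0.238]
 [-0.238  0.     0.971]
 [-0.    -1.     0.   ]] 
offset [ 0.4455  0.0983 -0.3375] yaw options [-113.74   66.26] joints [-1.35  0.33 -0.06  1.46  0.02  1.35 -0.09]
```

Call:
move_arm([
  {"offset":[0.03,0.006,-0.022],"yaw":6,"jaw":0},
  {"offset":[0.06,0.012,-0.045],"yaw":12,"jaw":0},
  {"offset":[0.09,0.018,-0.068],"yaw":18,"jaw":0},
  {"offset":[0.12,0.024,-0.091],"yaw":24,"jaw":0},
  {"offset":[0.15,0.03,-0.114],"yaw":30,"jaw":0},
  {"offset":[0.18,0.036,-0.136],"yaw":36,"jaw":0},
  {"offset":[0.21,0.042,-0.159],"yaw":42,"jaw":0},
  {"offset":[0.24,0.048,-0.182],"yaw":48,"jaw":0},
  {"offset":[0.27,0.054,-0.205],"yaw":54,"jaw":0},
  {"offset":[0.3,0.06,-0.227],"yaw":60,"jaw":0},
])

```text
clock: 3.03
position: [0.3868, 0.3137, 0.1884]
ee_rot: [-0.564, 0.426, -0.426, 0.565]
ft_force: [0.6, 0.6, -0.4]
grip_width: 1.004
```

```bash
python3 -c "
from h import *
plan([.501,.1735,.12],10)"
```

```text
clk 3.03 pos [0.3868 0.3137 0.1884] q [-0.5643  0.4258 -0.4257  0.5649] F [ 0.6  0.6 -0.4] w 1.004
tool axes (cols)
 [[ 0.275  0.     0.961]
 [-0.961  0.001  0.275]
 [-0.001 -1.     0.001]] 
offset [0.1663 0.0683 0.0712] yaw options [-174.04    5.96] joints [-1.01  0.09  0.26  1.88 -0.03  1.17 -0.47]
```

Call:
move_arm([
  {"offset":[0.035,0.014,0.015],"yaw":1.2,"jaw":0},
  {"offset":[0.07,0.028,0.03],"yaw":2.4,"jaw":0},
  {"offset":[0.1,0.042,0.044],"yaw":4,"jaw":0},
  {"offset":[0.135,0.056,0.058],"yaw":5,"jaw":0},
  {"offset":[0.1663,0.0683,0.0712],"yaw":5.96,"jaw":0},
  {"offset":[0.1663,0.0683,0.0712],"yaw":5.96,"jaw":0},
  {"offset":[0.1663,0.0683,0.0712],"yaw":5.96,"jaw":0},
])

```text
clock: 3.62
position: [0.5016, 0.1713, 0.1194]
ee_rot: [0.541, -0.456, 0.456, -0.541]
ft_force: [0.3, 0.5, 0.9]
grip_width: 1.0
```

```bash
python3 -c "
from h import *
plan([.501,.1735,.046],10)"
```

```text
clk 3.62 pos [0.5016 0.1713 0.1194] q [ 0.541  -0.4556  0.4556 -0.5405] F [0.3 0.5 0.9] w 1.000
tool axes (cols)
 [[ 0.17  -0.     0.985]
 [-0.985 -0.001  0.17 ]
 [ 0.    -1.    -0.001]] 
offset [-0.0023  0.0734 -0.0002] yaw options [179.77  -0.23] joints [-0.78  0.25  0.41  1.88 -0.11  1.04 -0.15]
```

Call:
move_arm([
  {"offset":[-0.002,0.025,0],"yaw":0,"jaw":0},
  {"offset":[-0.002,0.05,0],"yaw":0,"jaw":0},
  {"offset":[-0.002,0.0734,0],"yaw":0,"jaw":0},
  {"offset":[-0.002,0.0734,0],"yaw":0,"jaw":0},
  {"offset":[-0.002,0.0734,0],"yaw":0,"jaw":0},
  {"offset":[-0.002,0.0734,0],"yaw":0,"jaw":150},
  {"offset":[-0.002,0.0734,0],"yaw":0,"jaw":150},
  {"offset":[-0.002,0.0734,0],"yaw":0,"jaw":150},
  {"offset":[-0.002,0.0734,0],"yaw":0,"jaw":150},
], squeeze=30)

```text
clock: 4.37
position: [0.5018, 0.1737, 0.047]
ee_rot: [-0.54, 0.455, -0.456, 0.541]
ft_force: [0.2, 0.1, -0.3]
grip_width: 0.457
```

Call:
move_arm([
  {"offset":[0,0,0],"yaw":0,"jaw":255},
  {"offset":[0,0,0],"yaw":0,"jaw":255},
  {"offset":[0,0,0],"yaw":0,"jaw":255},
  {"offset":[0,0,0],"yaw":0,"jaw":255},
  {"offset":[0,0,0],"yaw":0,"jaw":255},
  {"offset":[0,0,0],"yaw":0,"jaw":255},
], squeeze=30)

```text
clock: 4.87
position: [0.5021, 0.1739, 0.0477]
ee_rot: [-0.54, 0.455, -0.456, 0.541]
ft_force: [-1.8, -0.2, 8.0]
grip_width: 0.224
```

Call:
move_arm([
  {"offset":[0,0,0],"yaw":0,"jaw":255},
  {"offset":[0,0,0],"yaw":0,"jaw":255},
  {"offset":[0,-0.015,0],"yaw":0,"jaw":255},
  {"offset":[0,-0.035,0],"yaw":0,"jaw":255},
  {"offset":[0,-0.06,0],"yaw":0,"jaw":255},
  {"offset":[0,-0.085,0],"yaw":0,"jaw":255},
  {"offset":[0,-0.1,0],"yaw":0,"jaw":255},
  {"offset":[0,-0.1,0],"yaw":0,"jaw":255},
], squeeze=100)

```text
clock: 5.53
position: [0.5036, 0.1743, 0.1508]
ee_rot: [-0.538, 0.455, -0.456, 0.543]
ft_force: [0.8, 0.1, -1.7]
grip_width: 0.201
```

```bash
python3 -c "
from h import *
plan([.5213,-.2225,.13],0.3)"
```

```text
clk 5.53 pos [0.5036 0.1743 0.1508] q [-0.5384  0.4548 -0.4564  0.5431] F [ 0.8  0.1 -1.7] w 0.201
tool axes (cols)
 [[ 0.17   0.006  0.985]
 [-0.985  0.004  0.17 ]
 [-0.003 -1.     0.007]] 
offset [ 0.3941  0.0194 -0.05  ] yaw options [-170.53    9.47] joints [-0.79  0.21  0.42  1.85 -0.1   1.09 -0.17]
```

Call:
move_arm([
  {"offset":[0.03,0,-0.004],"yaw":0.7,"jaw":255},
  {"offset":[0.065,0,-0.008],"yaw":1.5,"jaw":255},
  {"offset":[0.1,0,-0.013],"yaw":2.4,"jaw":255},
  {"offset":[0.135,0,-0.017],"yaw":3.3,"jaw":255},
  {"offset":[0.17,0,-0.021],"yaw":4.1,"jaw":255},
  {"offset":[0.205,0,-0.026],"yaw":5,"jaw":255},
  {"offset":[0.24,0,-0.03],"yaw":5.8,"jaw":255},
  {"offset":[0.275,0,-0.035],"yaw":6.6,"jaw":255},
  {"offset":[0.305,0,-0.039],"yaw":7.4,"jaw":255},
  {"offset":[0.33,0,-0.042],"yaw":8,"jaw":255},
])

```text
clock: 6.37
position: [0.5171, -0.1607, 0.1484]
ee_rot: [-0.505, 0.492, -0.493, 0.509]
ft_force: [0.5, -0.0, -2.0]
grip_width: 0.201
```

```bash
python3 -c "
from h import *
plan([.5213,-.2225,.13],0.3)"
```

```text
clk 6.37 pos [ 0.5171 -0.1607  0.1484] q [-0.5051  0.4924 -0.4933  0.5089] F [ 0.5 -0.  -2. ] w 0.201
tool axes (cols)
 [[ 0.028  0.005  1.   ]
 [-1.     0.003  0.028]
 [-0.003 -1.     0.005]] 
offset [0.062  0.0182 0.0023] yaw options [-178.68    1.32] joints [-0.35  0.26  0.66  1.84 -0.18  1.1   0.4 ]
```

Call:
move_arm([
  {"offset":[0.025,0.006,0.001],"yaw":0.6,"jaw":255},
  {"offset":[0.05,0.012,0.002],"yaw":1.1,"jaw":255},
  {"offset":[0.062,0.018,0.0023],"yaw":1.3,"jaw":255},
  {"offset":[0.062,0.018,0.0023],"yaw":1.3,"jaw":255},
  {"offset":[0.062,0.018,0.0023],"yaw":1.3,"jaw":255},
  {"offset":[0.062,0.018,0.0023],"yaw":1.3,"jaw":255},
])

```text
clock: 6.87
position: [0.5211, -0.2215, 0.1295]
ee_rot: [-0.5, 0.498, -0.498, 0.503]
ft_force: [0.3, -0.3, -1.9]
grip_width: 0.204
```

```bash
cat > look.py <<'E'
from h import *
import sys
np.set_printoptions(precision=4,suppress=True)
plan([.5213,-.2225,.13],0.3)
P=manip.get_obs()["position"]; zc=P[2]+.002
T=manip.camera("top");S=manip.camera("side")
for n,p in(("top",T),("side",S)):
    X=cloud(p);x,y,z=X[...,0],X[...,1],X[...,2];ok=p["depth"]>0
    m=ok&(abs(x-P[0])<.02)&(abs(y-P[1])<.13)&(abs(z-zc)<.02)
    for nm,lo,hi in(("tip part",.045,.13),("cap part",-.13,-.045)):
        Q=X[m&(y-P[1]>lo)&(y-P[1]<hi)]
        if len(Q): print(n,nm,len(Q),"y",Q[:,1].min(),Q[:,1].max(),"x mid",(np.percentile(Q[:,0],4)+np.percentile(Q[:,0],96))/2,"ztop",np.percentile(Q[:,2],97))
        b=Q[abs(Q[:,1]-P[1])<.085]
        if len(b)>20:
            l=cv2.fitLine(b.astype(np.float32),cv2.DIST_HUBER,0,.01,.01).ravel(); d=l[:3]*np.sign(l[1]); print("    dir",d,"at",l[3:])
c=[T["pixels"][230:380,330:530],S["pixels"][300:450,190:390]]
cv2.imwrite("pics/%s.png"%sys.argv[1],np.hstack([cv2.resize(i,None,fx=2,fy=2,interpolation=cv2.INTER_CUBIC) for i in c])[:,:,::-1])
E
python3 look.py l1
```

```text
clk 6.87 pos [ 0.5211 -0.2215  0.1295] q [-0.4998  0.4984 -0.4984  0.5034] F [ 0.3 -0.3 -1.9] w 0.204
tool axes (cols)
 [[ 0.006  0.003  1.   ]
 [-1.     0.004  0.006]
 [-0.004 -1.     0.004]] 
offset [ 0.001  -0.0005  0.0002] yaw options [-179.93    0.07] joints [-0.24  0.35  0.67  1.79 -0.25  1.08  0.53]
top tip part 290 y -0.17633513971488582 -0.12731110514664773 x mid 0.5199622371328798 ztop 0.1417875216335587
    dir [-0.072   0.9972 -0.0189] at [ 0.5195 -0.1568  0.1375]
side cap part 955 y -0.3272059045292331 -0.2667678929683488 x mid 0.5221344634496091 ztop 0.14499405177759062
    dir [-0.0259  0.9997 -0.0051] at [ 0.521  -0.2867  0.1381]
```

View pics/l1.png

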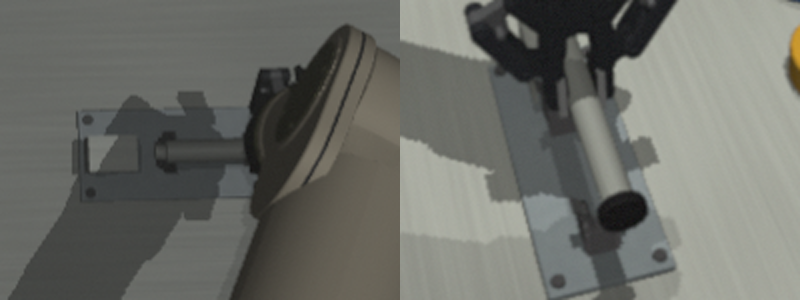

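Call:
move_arm([
  {"offset":[0,0.02,0.0007],"yaw":0,"jaw":255},
  {"offset":[0,0.04,0.0007],"yaw":0,"jaw":255},
  {"offset":[0,0.055,0.0007],"yaw":0,"jaw":255},
  {"offset":[0,0.062,0.0007],"yaw":0,"jaw":255},
  {"offset":[0,0.062,0.0007],"yaw":0,"jaw":255},
  {"offset":[0,0.062,0.0007],"yaw":0,"jaw":255},
])

```text
clock: 7.47
position: [0.5228, -0.2207, 0.0686]
ee_rot: [-0.5, 0.498, -0.498, 0.504]
ft_force: [0.8, -1.5, -0.9]
grip_width: 0.204
```

```bash
python3 look.py l2
```

```text
clk 7.47 pos [ 0.5228 -0.2207  0.0686] q [-0.4999  0.4976 -0.4983  0.5041] F [ 0.8 -1.5 -0.9] w 0.204
tool axes (cols)
 [[ 0.008  0.005  1.   ]
 [-1.     0.003  0.008]
 [-0.003 -1.     0.005]] 
offset [ 0.0016 -0.0614 -0.0012] yaw options [-179.84    0.16] joints [-0.2   0.43  0.64  1.84 -0.31  0.97  0.58]
top tip part 599 y -0.17560048824054497 -0.0906967427160017 x mid 0.5206434802845856 ztop 0.08097792670108508
    dir [ 0.0545  0.9901 -0.1295] at [ 0.5203 -0.1554  0.0743]
side tip part 3 y -0.15608705464567593 -0.1547766215248271 x mid 0.5077435435167104 ztop 0.05215298573118383
side cap part 907 y -0.32669384700715276 -0.2656962162246908 x mid 0.5236933972080187 ztop 0.0837826869300002
    dir [-0.1453  0.9834 -0.1083] at [ 0.5217 -0.2838  0.0771]
```

View pics/l2.png

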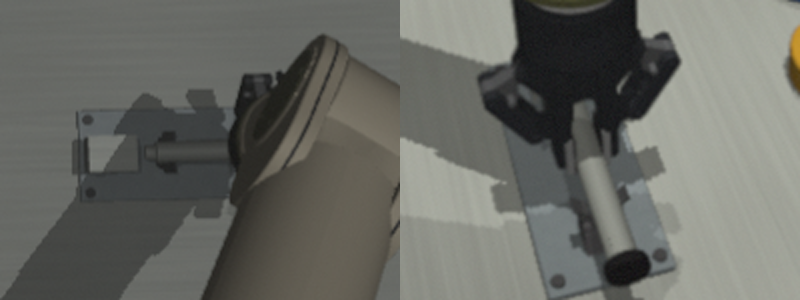

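Call:
move_arm([
  {"offset":[0,0.004,-0.0007],"yaw":0,"jaw":255},
  {"offset":[0,0.008,-0.0007],"yaw":0,"jaw":255},
  {"offset":[0,0.008,-0.0007],"yaw":0,"jaw":255},
  {"offset":[0,0.008,-0.0007],"yaw":0,"jaw":255},
], squeeze=120)

```text
clock: 7.9
position: [0.5224, -0.2212, 0.0613]
ee_rot: [-0.499, 0.497, -0.499, 0.504]
ft_force: [-0.5, -0.5, 0.6]
grip_width: 0.193
```

Call:
move_arm([
  {"offset":[0,0.003,0],"yaw":0,"jaw":255},
  {"offset":[0,0.003,0],"yaw":0,"jaw":255},
  {"offset":[0,0.003,0],"yaw":0,"jaw":255},
])

```text
clock: 8.15
position: [0.5224, -0.2215, 0.0582]
ee_rot: [-0.499, 0.497, -0.499, 0.504]
ft_force: [-1.1, -1.9, -1.0]
grip_width: 0.195
```

Call:
move_arm([
  {"offset":[0,0.003,0],"yaw":0,"jaw":255},
  {"offset":[0,0.003,0],"yaw":0,"jaw":255},
  {"offset":[0,0.003,0],"yaw":0,"jaw":255},
])

```text
clock: 8.4
position: [0.5223, -0.2217, 0.055]
ee_rot: [-0.499, 0.498, -0.499, 0.504]
ft_force: [0.1, -3.6, -2.4]
grip_width: 0.195
```

Call:
move_arm([
  {"offset":[0,0.003,0],"yaw":0,"jaw":255},
  {"offset":[0,0.003,0],"yaw":0,"jaw":255},
  {"offset":[0,0.003,0],"yaw":0,"jaw":255},
])

```text
clock: 8.65
position: [0.522, -0.2214, 0.0514]
ee_rot: [-0.5, 0.498, -0.499, 0.504]
ft_force: [1.3, -1.7, -6.9]
grip_width: 0.198
```

Call:
move_arm([
  {"offset":[0,0.002,0],"yaw":0,"jaw":255},
  {"offset":[0,0.002,0],"yaw":0,"jaw":255},
  {"offset":[0,0.002,0],"yaw":0,"jaw":255},
])

```text
clock: 8.9
position: [0.522, -0.2209, 0.049]
ee_rot: [-0.5, 0.498, -0.499, 0.504]
ft_force: [1.6, 0.4, -5.5]
grip_width: 0.195
```

Call:
move_arm([
  {"offset":[0,0.0015,0],"yaw":0,"jaw":255},
  {"offset":[0,0.0015,0],"yaw":0,"jaw":255},
  {"offset":[0,0.0015,0],"yaw":0,"jaw":255},
])

```text
clock: 9.15
position: [0.5222, -0.2209, 0.0481]
ee_rot: [-0.5, 0.498, -0.499, 0.504]
ft_force: [-3.0, 1.6, 4.4]
grip_width: 0.196
```

Call:
move_arm([
  {"offset":[0,0.001,0],"yaw":0,"jaw":255},
  {"offset":[0,0.001,0],"yaw":0,"jaw":255},
  {"offset":[0,0.001,0],"yaw":0,"jaw":255},
])

```text
clock: 9.4
position: [0.5222, -0.2208, 0.048]
ee_rot: [-0.499, 0.498, -0.499, 0.504]
ft_force: [-6.3, 2.8, 9.4]
grip_width: 0.195
```

```bash
python3 look.py l3; python3 -c "
from h import *;print(manip.get_obs()['torque'])"
```

```text
clk 9.40 pos [ 0.5222 -0.2208  0.048 ] q [-0.4992  0.4981 -0.4985  0.5041] F [-6.3  2.8  9.4] w 0.195
tool axes (cols)
 [[ 0.007  0.005  1.   ]
 [-1.     0.005  0.007]
 [-0.004 -1.     0.005]] 
offset [ 0.0013 -0.082  -0.0005] yaw options [-179.92    0.08] joints [-0.19  0.46  0.62  1.85 -0.34  0.93  0.59]
top tip part 601 y -0.1757773095942502 -0.09095884497833337 x mid 0.5202051255563944 ztop 0.06887320174841728
    dir [-0.0355  0.9992  0.0169] at [ 0.5211 -0.1548  0.0566]
side cap part 897 y -0.32657856549134306 -0.2658635008116439 x mid 0.5227122557169325 ztop 0.06403629675164382
    dir [ 0.0022  0.9993 -0.0367] at [ 0.52   -0.2823  0.0559]
[ 0.5501593   1.06407455 -0.20147202]
```

View pics/l3.png

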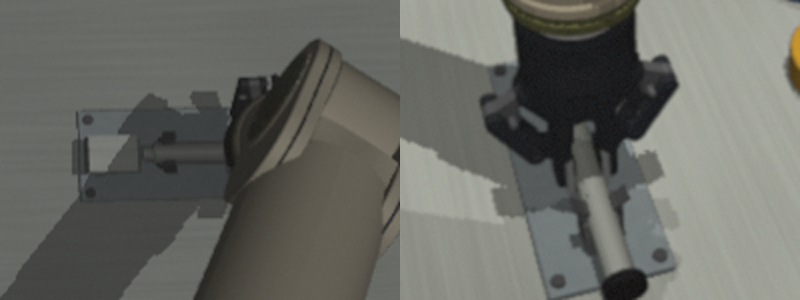

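```bash
cat > tilt.py <<'E'
from h import *
np.set_printoptions(precision=4,suppress=True)
T=manip.camera("top");S=manip.camera("side")
for n,p,x0 in(("top",T,.5207),("side",S,.522)):
    X=cloud(p);x,y,z=X[...,0],X[...,1],X[...,2];ok=p["depth"]>0
    e=np.arange(-.335,-.12,.008); out=[]
    for a in e:
        m=ok&(y>a)&(y<a+.008)&(abs(x-x0)<.02)&(z>.045)&(z<.075)
        Q=X[m]
        if len(Q)>6:
            w=Q[Q[:,2]>np.percentile(Q[:,2],60)]
            out.append((a+.004,len(Q),np.percentile(Q[:,2],92),(np.percentile(Q[:,0],5)+np.percentile(Q[:,0],95))/2))
    print(n);print(np.array(out))
E
python3 tilt.py
```

```text
top
[[-0.203  26.      0.0597  0.5217]
 [-0.195  48.      0.0594  0.5213]
 [-0.187  46.      0.0592  0.5215]
 [-0.179  48.      0.0606  0.5217]
 [-0.171  44.      0.0593  0.5218]
 [-0.163  43.      0.0589  0.5211]
 [-0.155  75.      0.0616  0.5208]
 [-0.147  85.      0.064   0.521 ]
 [-0.139  36.      0.0594  0.5205]
 [-0.131  29.      0.0569  0.5208]
 [-0.123  15.      0.0661  0.5244]]
side
[[ -0.323  238.       0.0633   0.5225]
 [ -0.315   57.       0.0641   0.5216]
 [ -0.307   79.       0.0594   0.5217]
 [ -0.299   82.       0.0592   0.5214]
 [ -0.291   83.       0.0592   0.5219]
 [ -0.283   83.       0.0603   0.5217]
 [ -0.275   70.       0.0595   0.5216]
 [ -0.267  169.       0.0636   0.5226]
 [ -0.259  138.       0.0641   0.5229]
 [ -0.251   76.       0.0599   0.5225]
 [ -0.243   75.       0.0604   0.5218]
 [ -0.235  114.       0.0724   0.5211]
 [ -0.227  199.       0.0686   0.522 ]
 [ -0.219   67.       0.0693   0.5239]
 [ -0.211   58.       0.0689   0.5247]
 [ -0.203   34.       0.0598   0.5251]
 [ -0.195   31.       0.0598   0.5263]]
```

Call:
move_arm([
  {"offset":[0,-0.0003,0],"yaw":0,"jaw":255},
  {"offset":[0,-0.0003,0],"yaw":0,"jaw":255},
  {"offset":[0,-0.0003,0],"yaw":0,"jaw":255},
], squeeze=50)

```text
clock: 9.85
position: [0.5221, -0.2208, 0.0483]
ee_rot: [-0.499, 0.498, -0.498, 0.504]
ft_force: [-1.1, 1.1, -1.4]
grip_width: 0.196
```

Call:
move_arm([
  {"offset":[-0.001,0,0],"yaw":0,"jaw":255},
  {"offset":[-0.002,0,0],"yaw":0,"jaw":255},
  {"offset":[-0.002,0,0],"yaw":0,"jaw":255},
])

```text
clock: 10.1
position: [0.5221, -0.2185, 0.0482]
ee_rot: [-0.499, 0.498, -0.498, 0.504]
ft_force: [-1.5, 0.7, -1.2]
grip_width: 0.195
```

Call:
move_arm([
  {"offset":[-0.001,0,0],"yaw":0,"jaw":255},
  {"offset":[-0.002,0,0],"yaw":0,"jaw":255},
  {"offset":[-0.002,0,0],"yaw":0,"jaw":255},
])

```text
clock: 10.35
position: [0.5221, -0.2161, 0.0483]
ee_rot: [-0.499, 0.498, -0.498, 0.504]
ft_force: [-1.8, 1.4, -2.3]
grip_width: 0.196
```

Call:
move_arm([
  {"offset":[-0.001,0,0],"yaw":0,"jaw":255},
  {"offset":[-0.002,0,0],"yaw":0,"jaw":255},
  {"offset":[-0.002,0,0],"yaw":0,"jaw":255},
])

```text
clock: 10.6
position: [0.5221, -0.2138, 0.0482]
ee_rot: [-0.499, 0.498, -0.498, 0.504]
ft_force: [-0.9, 0.7, -0.5]
grip_width: 0.195
```

```bash
cat > cap.py <<'E'
from h import *
S=manip.camera("side"); o=manip.get_obs()
X=cloud(S);x,y,z=X[...,0],X[...,1],X[...,2]
m=(S["depth"]>0)&(abs(x-.5225)<.02)&(y<-.26)&(y>-.35)&(z>.03)&(z<.075)
Q=X[m]; ys=np.sort(Q[:,1]); h=np.histogram(ys,bins=np.arange(ys[0],ys[0]+.02,.002))[0]
ce=np.median(ys[ys<ys[0]+.006])
print("clk %.2f"%o["clock"],"tcp",np.round(o["position"],4),"F",np.round(o["ft_force"],1),"cap face %.4f min %.4f"%(ce,ys[0]),"tip_x est %.4f"%(ce+.198+.2066),h[:6])
E
python3 cap.py
```

```text
clk 10.65 tcp [ 0.5221 -0.2138  0.0482] F [-2.3  1.1  0.2] cap face -0.3174 min -0.3192 tip_x est 0.0872 [163  87  36  25  20   2]
```

Call:
move_arm([
  {"offset":[-0.0006,0,0],"yaw":0,"jaw":255},
  {"offset":[-0.0012,0,0],"yaw":0,"jaw":255},
  {"offset":[-0.0012,0,0],"yaw":0,"jaw":255},
])

```text
clock: 10.9
position: [0.5221, -0.2125, 0.0483]
ee_rot: [-0.499, 0.498, -0.498, 0.504]
ft_force: [-1.0, 1.6, 0.0]
grip_width: 0.197
```

Call:
move_arm([
  {"offset":[-0.0006,0,0],"yaw":0,"jaw":255},
  {"offset":[-0.0012,0,0],"yaw":0,"jaw":255},
  {"offset":[-0.0012,0,0],"yaw":0,"jaw":255},
])

```text
clock: 11.15
position: [0.5221, -0.2111, 0.0482]
ee_rot: [-0.499, 0.498, -0.498, 0.504]
ft_force: [-0.9, 1.7, -0.4]
grip_width: 0.193
```

Call:
move_arm([
  {"offset":[-0.0006,0,0],"yaw":0,"jaw":255},
  {"offset":[-0.0012,0,0],"yaw":0,"jaw":255},
  {"offset":[-0.0012,0,0],"yaw":0,"jaw":255},
])

```text
clock: 11.4
position: [0.522, -0.2098, 0.0482]
ee_rot: [-0.499, 0.498, -0.498, 0.504]
ft_force: [-1.7, 1.6, 0.4]
grip_width: 0.195
```

Call:
move_arm([
  {"offset":[-0.0006,0,0],"yaw":0,"jaw":255},
  {"offset":[-0.0012,0,0],"yaw":0,"jaw":255},
  {"offset":[-0.0012,0,0],"yaw":0,"jaw":255},
])

```text
clock: 11.65
position: [0.5221, -0.2084, 0.0482]
ee_rot: [-0.499, 0.498, -0.498, 0.505]
ft_force: [-2.3, 1.6, 0.1]
grip_width: 0.192
```

Call:
move_arm([
  {"offset":[-0.0006,0,0],"yaw":0,"jaw":255},
  {"offset":[-0.0012,0,0],"yaw":0,"jaw":255},
  {"offset":[-0.0012,0,0],"yaw":0,"jaw":255},
])

```text
clock: 11.9
position: [0.522, -0.207, 0.0482]
ee_rot: [-0.499, 0.498, -0.498, 0.505]
ft_force: [-0.9, 0.6, -0.1]
grip_width: 0.199
```

Call:
move_arm([
  {"offset":[-0.0006,0,0],"yaw":0,"jaw":255},
  {"offset":[-0.0012,0,0],"yaw":0,"jaw":255},
  {"offset":[-0.0012,0,0],"yaw":0,"jaw":255},
])

```text
clock: 12.15
position: [0.522, -0.2056, 0.0482]
ee_rot: [-0.499, 0.498, -0.498, 0.505]
ft_force: [-1.3, 0.8, 0.0]
grip_width: 0.193
```

Call:
move_arm([
  {"offset":[-0.0006,0,0],"yaw":0,"jaw":255},
  {"offset":[-0.0012,0,0],"yaw":0,"jaw":255},
  {"offset":[-0.0012,0,0],"yaw":0,"jaw":255},
])

```text
clock: 12.4
position: [0.522, -0.2044, 0.0483]
ee_rot: [-0.499, 0.498, -0.498, 0.505]
ft_force: [-2.1, -0.1, -0.9]
grip_width: 0.192
```

Call:
move_arm([
  {"offset":[-0.0006,0,0],"yaw":0,"jaw":255},
  {"offset":[-0.0012,0,0],"yaw":0,"jaw":255},
  {"offset":[-0.0012,0,0],"yaw":0,"jaw":255},
])

```text
clock: 12.65
position: [0.522, -0.2044, 0.0483]
ee_rot: [-0.499, 0.498, -0.498, 0.504]
ft_force: [0.8, -5.2, -3.6]
grip_width: 0.193
```

Call:
move_arm([
  {"offset":[-0.0006,0,0],"yaw":0,"jaw":255},
  {"offset":[-0.0012,0,0],"yaw":0,"jaw":255},
  {"offset":[-0.0012,0,0],"yaw":0,"jaw":255},
])

```text
clock: 12.9
position: [0.522, -0.2044, 0.0484]
ee_rot: [-0.5, 0.498, -0.499, 0.504]
ft_force: [0.9, -6.0, -4.9]
grip_width: 0.197
```

```bash
python3 cap.py
```

```text
clk 12.95 tcp [ 0.522  -0.2044  0.0484] F [ 1.2 -6.8 -4.6] cap face -0.3079 min -0.3099 tip_x est 0.0967 [143 104  30  30  21   0]
```

Call:
move_arm([
  {"offset":[-0.0008,0.0003,0],"yaw":0,"jaw":255},
  {"offset":[-0.0016,0.0003,0],"yaw":0,"jaw":255},
  {"offset":[-0.0016,0.0003,0],"yaw":0,"jaw":255},
])

```text
clock: 13.2
position: [0.522, -0.2044, 0.0483]
ee_rot: [-0.5, 0.497, -0.5, 0.503]
ft_force: [0.2, -8.1, -3.4]
grip_width: 0.195
```

```bash
python3 cap.py
```

```text
clk 13.25 tcp [ 0.522  -0.2043  0.0483] F [-0.1 -8.  -3. ] cap face -0.3078 min -0.3099 tip_x est 0.0968 [127 116  39  26  19   1]
```

Call:
move_arm([
  {"offset":[-0.0003,0.0003,0],"yaw":0,"jaw":255},
  {"offset":[-0.0003,0.0003,0],"yaw":0,"jaw":255},
  {"offset":[-0.0003,0.0003,0],"yaw":0,"jaw":255},
])

```text
clock: 13.5
position: [0.5221, -0.2044, 0.0482]
ee_rot: [-0.5, 0.497, -0.5, 0.503]
ft_force: [-1.1, -4.9, 1.6]
grip_width: 0.202
```

Call:
move_arm([
  {"offset":[0,0,0],"yaw":0,"jaw":120},
  {"offset":[0,0,0],"yaw":0,"jaw":120},
  {"offset":[0,0,0],"yaw":0,"jaw":120},
  {"offset":[0,0,0],"yaw":0,"jaw":60},
  {"offset":[0,0,0],"yaw":0,"jaw":60},
  {"offset":[0,0,0],"yaw":0,"jaw":60},
  {"offset":[0,0,0],"yaw":0,"jaw":60},
])

```text
clock: 14.08
position: [0.5221, -0.2043, 0.0482]
ee_rot: [-0.5, 0.497, -0.5, 0.503]
ft_force: [-0.6, -0.6, 0.2]
grip_width: 0.765
```

```bash
python3 cap.py; python3 -c "
from h import *
plan([.522,-.2044,.16],.3)"
```

```text
clk 14.13 tcp [ 0.5221 -0.2043  0.0482] F [0.  0.7 0.2] cap face -0.3079 min -0.3098 tip_x est 0.0967 [148 107  29  22  17   2]
clk 14.13 pos [ 0.5221 -0.2043  0.0482] q [-0.4996  0.497  -0.5003  0.503 ] F [0.  0.7 0.2] w 0.763
tool axes (cols)
 [[ 0.005  0.007  1.   ]
 [-1.     0.     0.005]
 [ 0.    -1.     0.007]] 
offset [ 1.000e-04 -1.118e-01  7.000e-04] yaw options [-1.7999e+02  1.0000e-02] joints [-0.22  0.45  0.62  1.87 -0.33  0.92  0.56]
```

Released with the force near zero. Next I'll lift straight up and back the hand away towards -y to get a clear view.

Call:
move_arm([
  {"offset":[0,-0.015,0],"yaw":0,"jaw":60},
  {"offset":[0,-0.04,0],"yaw":0,"jaw":60},
  {"offset":[0,-0.075,0],"yaw":0,"jaw":60},
  {"offset":[0,-0.11,0],"yaw":0,"jaw":60},
  {"offset":[0,-0.14,0],"yaw":0,"jaw":60},
  {"offset":[0,-0.16,-0.03],"yaw":0,"jaw":60},
  {"offset":[0,-0.16,-0.065],"yaw":0,"jaw":60},
  {"offset":[0,-0.16,-0.1],"yaw":0,"jaw":60},
  {"offset":[0,-0.16,-0.12],"yaw":0,"jaw":60},
  {"offset":[0,-0.16,-0.12],"yaw":0,"jaw":60},
])

```text
clock: 14.97
position: [0.3976, -0.2055, 0.2073]
ee_rot: [-0.498, 0.498, -0.5, 0.503]
ft_force: [-0.2, -0.7, -0.2]
grip_width: 0.765
```

```bash
python3 cap.py; python3 tilt.py; python3 look.py l4 | head -1
```

```text
clk 15.02 tcp [ 0.3998 -0.205   0.2077] F [ 1.3 -1.   0.2] cap face -0.3080 min -0.3101 tip_x est 0.0966 [115 128  33  28  21   3]
top
[[-0.307  35.      0.0647  0.5216]
 [-0.299  71.      0.0635  0.5218]
 [-0.291  40.      0.0593  0.522 ]
 [-0.283  41.      0.0604  0.5221]
 [-0.275  47.      0.0596  0.5214]
 [-0.267  58.      0.0627  0.5197]
 [-0.259  97.      0.0632  0.5216]
 [-0.251  51.      0.061   0.5194]
 [-0.243  46.      0.0593  0.5219]
 [-0.235  36.      0.0619  0.5212]
 [-0.227  45.      0.0604  0.5214]
 [-0.219  42.      0.06    0.5217]
 [-0.211  42.      0.0602  0.5218]
 [-0.203  41.      0.0599  0.522 ]
 [-0.195  44.      0.0601  0.5214]
 [-0.187  47.      0.0595  0.5214]
 [-0.179  48.      0.0597  0.5216]
 [-0.171  42.      0.0597  0.5218]
 [-0.163  44.      0.0596  0.521 ]
 [-0.155  72.      0.0646  0.5209]
 [-0.147  84.      0.0641  0.5209]
 [-0.139  38.      0.0604  0.5205]
 [-0.131  37.      0.06    0.5206]
 [-0.123  37.      0.0652  0.5227]]
side
[[ -0.307  220.       0.0634   0.5224]
 [ -0.299   51.       0.0635   0.522 ]
 [ -0.291   85.       0.0601   0.5219]
 [
[... 220 characters left out ...]
1   0.5214]
 [ -0.235   65.       0.06     0.5217]
 [ -0.227   67.       0.0594   0.5216]
 [ -0.219   64.       0.0595   0.5214]
 [ -0.211   67.       0.059    0.5214]
 [ -0.203   64.       0.06     0.5214]
 [ -0.195   59.       0.0599   0.5212]
 [ -0.187   65.       0.0599   0.5212]
 [ -0.179   59.       0.0604   0.5212]
 [ -0.171   59.       0.0599   0.5215]
 [ -0.163   55.       0.06     0.5215]
 [ -0.155  139.       0.0631   0.5225]
 [ -0.147   91.       0.0634   0.5222]
 [ -0.139   49.       0.0593   0.5216]
 [ -0.131   52.       0.0594   0.5214]
 [ -0.123  104.       0.0677   0.5219]]
clk 15.12 pos [ 0.4016 -0.2047  0.2078] q [-0.4993  0.4967 -0.5005  0.5035] F [-0.7 -0.9 -0.2] w 0.762
```

View pics/l4.png

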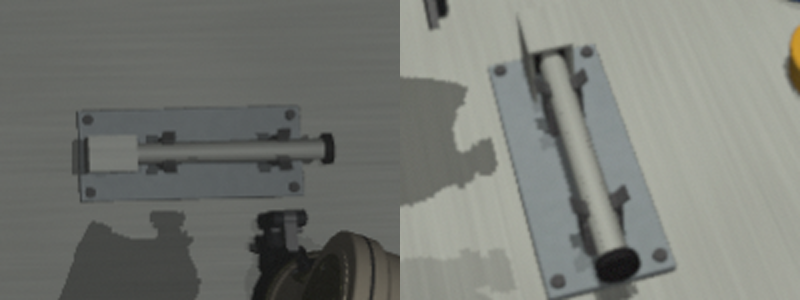

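The picture shows the tube lying level through both clips, at top-crop (165,150) and (283,150). Its tip is under the hood past (138,150), the cap is at (328,148), and the hand is clear. Now I'll hand in.

```bash
python3 -c "
from h import *
print(manip.hand_in(), manip.get_obs()['clock'])"
```

```text
the job is handed in; nothing more can be done
the job is handed in; nothing more can be done
```

The tube is snapped into both clips with its tip against the hidden stop, and it has been let go. I handed the job in after about 15 s of robot time; no verdict is reported.

- **Snapping in:** I lifted the tube off the rest and pressed it straight down, seeing about 9 N at most. At that point the tip was about 78–79 mm along the holder, outside the hood, and the tube was level in both clips.
- **Finding the stop:** I slid it along in steps of about 1.3 mm. It came to a dead halt twice at 5–7 N, and a third, firmer push of 8 N did not move it. That is well below the stop's 15 N limit.
- **Last checks:** After I released the tube and pulled the hand clear, the end cap had not moved (within 0.2 mm). Tube height was the same along its whole length, with the top at about 59–60 mm in both cameras. That reads 1–2 mm over the seated 58 mm, in line with the 1–2 mm offset both cameras show on the table. Its sideways position matched the clips to within about 1 mm.
- **Stop position:** The arm's travel puts the stop at about 95 mm and the camera at about 96.7 mm, within calibration error. I could not see the tip against the stop; that rests on the force readings.
- **Not checked directly:** The arm passed nowhere near the tins or the spoon cup, but I did not measure them again at the end. The force readings were only available at the end of each move call, so brief peaks in between would not have shown.

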